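# Seal the coffee crock, lift the outer lid away

### The arm

A 6-joint arm with a two-finger parallel gripper is mounted at the origin on a cart in front of the work surface, level with it; the furniture and walls round the work are solid. World frame = base frame: x ahead of the robot, y to its left, z up, the work surface at z = 0. Lengths are in m, angles in rad, forces in N, time in s.
With the tool pointing down it reaches from about 0.35 to 0.875 m from the base axis. Payload 15.5 kg.
Tool frame: the origin (TCP) lies on the front face of the gripper's body, between the roots of the fingers; the fingertips stand 73 mm ahead of it and the grasp point (between the pads) lies 54 mm ahead of it; z points along the fingers, y is the line along which they close (so a half turn about z gives the same grasp; the last joint's range is limited). The gripper opens to 85 mm and grips with 20 to 120 N. Pads are 22 mm wide; open, the fingers measure 114 mm over their backs; the gripper's body (76 mm by 85 mm) begins 54 mm behind the grasp point. The pads swing forward as they close: fully open they stand 13 mm farther back than shut.
Start: joints at [1.167, 0.494, 1.345, -0, 1.302, -0.096], TCP at [0.19, 0.595, 0.304] pointing down, gripper open.
Joint ranges: [-2.91, 2.91], [-0.82, 2.16], [0.22, 2.67], [-1.22, 4.37], [0.12, 2.79], [-3.08, 3.08]. Speed limits (rad/s): [1.89, 1.89, 2.57, 3.01, 3.01, 3.01].

### API

Orientations are given as [roll, pitch, yaw] about the fixed x, y, z axes, in that order (R = Rz(yaw) Ry(pitch) Rx(roll)).
In Python, from workcell import bot gives the robot as it stands. The module is installed in compiled form; this text tells all that it offers.
- The arm moves only by the shell command python3 -m crank 'ROWS' [FORCE]. ROWS is JSON, a list of rows, each an object with "gripper": the closure in counts, from 0 (fully open) to 255 (shut); "offset": the shift along the tool's x, y, z in mm, a list of three; "yaw": the turn about the tool's z in degrees. A call has 1 to 10 rows; each row is the pose to reach, as a shift and turn from the pose commanded when the call began, along the tool's axes at that moment; what a row does not reach only later rows make up. A row lasts 1/10 s, in which the tool goes at most 50 mm and 8.59 degrees, less where a joint would pass 70% of its speed; a pose out of reach is approached as far as the arm can. A call with a gripper value outside its range is refused whole. The fingers move at their own pace and stop on an object; FORCE is the grip in N (left out, the last holds). Time passes only in rows, so rows that repeat a pose let the fingers close. It gives the time, the measured TCP pose, the force, the opening and the grip force at its end, in the units of the state.
- bot.state(): the state, without advancing time (a new reading comes with each control period).
- bot.read_camera(name): name is "scene" or "top" or "wrist"; returns (picture, depth): 400x640x3 uint8, blue, green, red; 400x640 float32, m along the optical axis (not along the pixel's ray), 0 where there is no reading.
- bot.get_calibration(name): a dict with "intrinsics" (3x3 intrinsics, pixels), "eye" and "attitude" of the camera in the world; the wrist camera has in their place "T_tool_cam" (4x4, takes a point from camera to tool coordinates, whose origin is the TCP and whose axes are the flange's). Camera axes: x right, y down, z forward; pixel columns grow to the right and rows downward; lengths in m; the calibration is good to about 2 mm. A picture is of the moment at which its call begins: read the wrist's pose just before it. get_calibration takes no time and is no camera call.
- bot.close_job(): hands the job in; it is judged then, once.
The state is a dict: "time_s": time; "q": joint angles; "dq": joint speeds; "effort": joint torques, N m; "tcp_pos": TCP position; "tcp_rot": TCP orientation; "wrist_force": force on the tool from outside, world axes, zero at the start; "ft_torque": the same for the moment, N m; "width": finger opening in m; "grip_force": force on a finger pad.
Only numpy, scipy, OpenCV 4.12 (cv2) and the standard library are available. Lean on these libraries where they do the work, as an engineer would, in place of code of your own. Each camera call takes 0.05 s, during which the arm holds its last target. There are 200 camera calls.

### The job

Close the air vent of the coffee crock by sliding the little grip on its front ledge all the way to the left-hand end stop; then carry the nested pair of lids over by the inner lid's knob, which sticks up through the outer lid, lower both together onto the crock (do not drop them) until the inner lid is fully seated in the mouth, and let go. Then take the outer lid by its collar and lift it alone, straight up and level, until it is at least 8 cm higher than where it lay, leaving the inner lid seated in the crock. Finish while still holding the outer lid up there above the crock, and leave the teaspoon, cup, mug and spice jar beside the work where they are.

Things in the scene. Friction and masses are not known exactly. Their poses are not given: they have to be found in the camera images.
- crock: Low round white crock fixed on a wooden plinth 22 mm high, reaching 125 mm in front (-x) and 70 mm behind its axis, 120 mm wide. Origin on the axis at worktop level; x points away from the robot, y left at yaw 0 (starts: up to 0.3 rad). Crock 106 mm across, mouth 98 mm across inside, rim 100 mm up. It stands left or right of the lid pair. Immovable.
- crock_mouth (a point): Centre of the crock's mouth, at rim height (100 mm above the worktop); axes as the crock. With the inner lid seated, the inner lid's origin lies 16 mm below this point.
- vent_grip (a joint): Air vent slide, m: 0 = open (right-hand end stop), 0.05 = closed (left-hand end stop); grows as the grip moves along the crock's +y. Starts between 0 and 0.02, stays where it is left, moves with about 1.5 N.
- vent_grip_top (a point): Middle of the top of the vent grip, a black upright block 16 mm (crock x) by 12 mm (crock y, its way of sliding), 28 mm tall, top 67 mm above the worktop, on a steel track 95 mm in front (-x) of the crock's axis, from 25 mm right to 25 mm left of the axis. End-stop blocks 43 mm high stand 41 mm left and right of the axis: keep fingertips above 45 mm.
- inner_lid: Round loose lid, about 0.25 kg. Origin at the centre of its underside, z up. Plug 92 mm across (82 at the bottom), 16 mm high; on it a flange 108 mm across, 6 mm thick, that rests on the crock's rim; then a plain wooden knob 20 mm across, 22 to 78 mm above the origin. Starts on the worktop under the outer lid. Gripping the knob lifts both lids: the outer lies on the flange.
- inner_knob_top (a point): Centre of the top of the inner lid's knob, 78 mm above the inner lid's origin. With the lids nested the top 26 mm of the knob stand free above the outer lid's collar.
- outer_lid: Round loose lid, about 0.20 kg, lying on the inner lid's flange. Origin at the centre of its plate's lower face, 22 mm above the inner lid's origin when nested; z up. Plate 128 mm across, 6 mm thick; skirt (122 mm inside) hangs 14 mm below the origin, loose round the rim. Hole 28 mm for the knob (4 mm play), round it a wooden collar 40 mm across, 6 to 30 mm above the origin.
- outer_collar_top (a point): Centre of the top of the outer lid's collar, 30 mm above the outer lid's origin. Grip the collar from above with the knob between the fingers: with the fingertips 4 mm above the plate, the knob's top is 46 mm above the fingertips. Gripping the collar lifts the outer lid alone.
- teaspoon: Bystander: steel teaspoon 137 mm long lying near the front edge, between the crock and the lids. Origin under its middle.
- cup: Bystander: espresso cup with handle, 62 x 88 x 50 mm, behind the work. Origin under its middle.
- mug: Bystander: striped mug with handle, 83 x 115 x 86 mm, on the left. Origin under its middle.
- spice: Bystander: glass spice jar, 46 mm across, 98 mm high, on the right. Origin under its middle.
Things that resemble listed ones, but are neither listed nor needed, are in the scene too. Leave any purple or red look-alike of the outer_lid alone.

How it is judged:
By the outcome, as a careful person would: the job done as asked, in the order asked, and still so for the second after the job is handed in, while the arm keeps its last pose, push and grip.
It also fails if it takes over 66 s, if anything falls off the work surface, if the arm or the gripper's body presses on something with over 40 N, if the wrist force passes 120 N, or if a joint passes its speed limit or range.

## Working session

There is one attempt and no reset: what is moved stays moved. The work goes in short steps, Python scripts to look and compute and a shell command to move; the robot and the scene stay as the last step left them, time stands still between calls to the robot, and variables do not carry over. Pictures are saved under pics/ and viewed, at most 10 in all, crops included, and the job is handed in when it is done.

```bash
mkdir -p pics
python3 - <<'E'
from workcell import bot
import cv2,numpy as np
s=bot.state();print({k:s[k] for k in('time_s','tcp_pos','tcp_rot','width')})
for n in('scene','top'):
    p,d=bot.read_camera(n);cv2.imwrite(f'pics/{n}1.png',p);np.save(f'pics/{n}1.npy',d)
    c=bot.get_calibration(n);print(c)
print(bot.get_calibration('wrist'))
E
```

```text
{'time_s': 0.0, 'tcp_pos': array([0.18983414, 0.59517047, 0.30328444]), 'tcp_rot': array([-3.14033665e+00, -1.30594601e-04,  2.83278337e+00]), 'width': 0.0854003558967938}
{'intrinsics': array([[476.64015159,   0.        , 316.80286982],
       [  0.        , 476.64015159, 206.96368061],
       [  0.        ,   0.        ,   1.        ]]), 'eye': array([-0.18617425, -0.78732128,  1.24932419]), 'attitude': array([-2.41522036,  0.01643088, -0.85304119])}
{'intrinsics': array([[475.35225613,   0.        , 313.20169335],
       [  0.        , 475.35225613, 199.09789754],
       [  0.        ,   0.        ,   1.        ]]), 'eye': array([-0.00622624, -0.32322637,  1.53366984]), 'attitude': array([-2.73979931,  0.00858883, -1.2161371 ])}
{'intrinsics': array([[348.79157437,   0.        , 319.45260429],
       [  0.        , 348.79157437, 200.2593921 ],
       [  0.        ,   0.        ,   1.        ]]), 'T_tool_cam': array([[-3.44171101e-04, -9.61099157e-01, -2.76203351e-01,
         7.01699177e-02],
       [ 9.99999039e-01,  4.01375067e-05, -1.38574313e-03,
        -1.94217263e-03],
       [ 1.34292266e-03, -2.76203562e-01,  9.61098220e-01,
        -7.06362904e-02],
       [ 0.00000000e+00,  0.00000000e+00,  0.00000000e+00,
         1.00000000e+00]])}
```

View pics/top1.png

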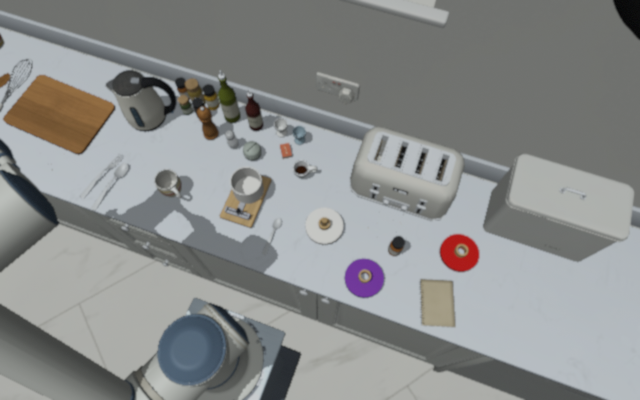

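View pics/scene1.png

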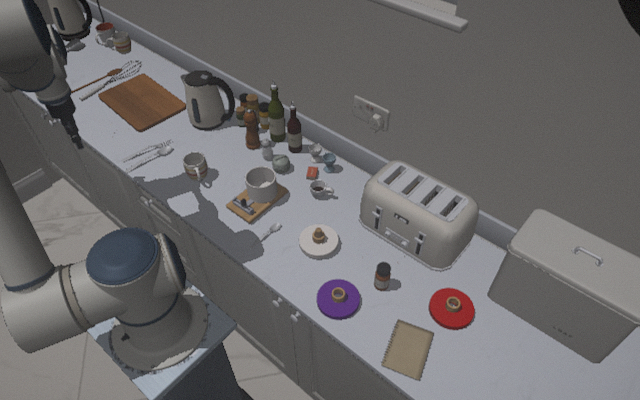

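The top view shows the crock at about (247,183) with its vent below at (238,212). The white nested lids with the wooden knob are at (324,226). The purple and red lids to the right are decoys. In the scene view the crock is at (261,184) and the lids at (319,240).

```bash
cat > h.py <<'E'
from workcell import bot
import cv2,numpy as np
from scipy.spatial.transform import Rotation as R
def pose(n,s=None):
    c=bot.get_calibration(n)
    if n!='wrist': return c['intrinsics'],R.from_euler('xyz',c['attitude']).as_matrix(),c['eye']
    T=c['T_tool_cam'];A=R.from_euler('xyz',s['tcp_rot']).as_matrix()
    return c['intrinsics'],A@T[:3,:3],A@T[:3,3]+s['tcp_pos']
def ray(P,px,z):
    K,A,e=P; px=np.atleast_2d(px).astype(float)
    d=(A@np.linalg.inv(K)@np.c_[px,np.ones(len(px))].T).T
    return e+d*((z-e[2])/d[:,2])[:,None]
def cloud(P,d):
    K,A,e=P; v,u=np.mgrid[:400,:640]
    r=np.stack([(u-K[0,2])/K[0,0],(v-K[1,2])/K[1,1],np.ones(u.shape)],-1)*d[...,None]
    return r@A.T+e
def tool(s,v): return R.from_euler('xyz',s['tcp_rot']).as_matrix().T@np.asarray(v)*1000
E
python3 - <<'E'
from h import *
P=pose('top')
for n,px,z in(('crock',(247,174),.1),('grip',(239,211),.067),('knob',(324,221),.078),('spoon',(275,232),0)):print(n,ray(P,px,z).round(3))
d=np.load('pics/top1.npy');C=cloud(P,d);print(C[200,150],C[226,312],C[222,324])
s=bot.state();print(R.from_euler('xyz',s['tcp_rot']).as_matrix().round(3))
E
```

```text
crock [[0.57 0.14 0.1 ]]
grip [[0.449 0.122 0.067]]
knob [[ 0.509 -0.157  0.078]]
spoon [[ 0.441 -0.005  0.   ]]
[0.39885564 0.4508198  0.00393164] [ 0.4949641  -0.11955742  0.03034446] [ 0.50557925 -0.15790587  0.07782771]
[[-0.953  0.304 -0.   ]
 [ 0.304  0.953 -0.001]
 [ 0.    -0.001 -1.   ]]
```

```bash
python3 -m crank '[{"gripper":0,"offset":[-45,-35,-6],"yaw":-2},{"gripper":0,"offset":[-84,-70,-12],"yaw":-4},{"gripper":0,"offset":[-125,-105,-18],"yaw":-6},{"gripper":0,"offset":[-170,-140,-24],"yaw":-8},{"gripper":0,"offset":[-210,-180,-30],"yaw":-10},{"gripper":0,"offset":[-250,-215,-36],"yaw":-12},{"gripper":0,"offset":[-295,-250,-40],"yaw":-14},{"gripper":0,"offset":[-335,-285,-40],"yaw":-16},{"gripper":0,"offset":[-375,-320,-40],"yaw":-17.7},{"gripper":0,"offset":[-418,-355,-40],"yaw":-17.7}]' 60
python3 -m crank '[{"gripper":0,"offset":[0,0,0],"yaw":0},{"gripper":0,"offset":[0,0,0],"yaw":0},{"gripper":0,"offset":[0,0,0],"yaw":0}]'
cat > look.py <<'E'
from h import *
import sys
s=bot.state();p,d=bot.read_camera('wrist');n=sys.argv[1]
cv2.imwrite(f'pics/{n}.png',p);np.savez(f'pics/{n}.npz',p=p,d=d,pos=s['tcp_pos'],rot=s['tcp_rot'])
print(s['time_s'],s['tcp_pos'],s['tcp_rot'],s['width'],s['wrist_force'])
E
python3 look.py w1
```

```text
time_s: 1.1
tcp_pos: [0.4537, 0.1709, 0.3436]
tcp_rot: [3.142, 0.0, -3.14]
wrist_force: [0.9, 1.1, 0.6]
width: 0.0854
grip_force: 0.0
time_s: 1.4
tcp_pos: [0.4526, 0.1735, 0.3433]
tcp_rot: [3.141, -0.001, -3.141]
wrist_force: [-0.5, 1.2, 0.0]
width: 0.0852
grip_force: 0.0
1.4 [0.45263043 0.17347949 0.34332222] [ 3.14148129e+00 -6.99006066e-04 -3.14104328e+00] 0.08521790902597633 [-0.48657488  1.17097894  0.03028858]
```

View pics/w1.png

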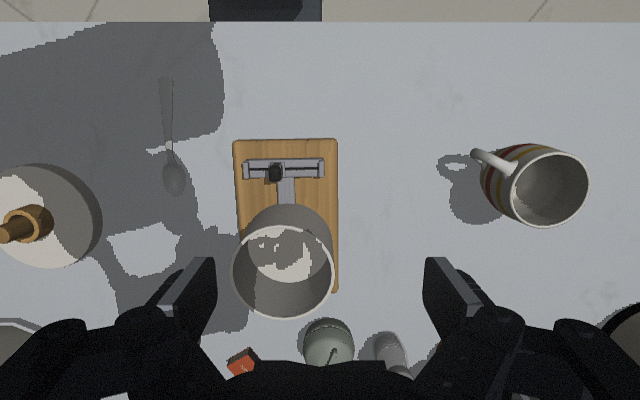

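The wrist view shows the crock mouth near (283,272) and the plinth with the vent track at (243–325,170). The black grip is at (274,172), right of centre as seen in the crock frame. The spoon is near (170,150), and the lid pair with its knob at (15,228).

```bash
cat > m.py <<'E'
from h import *
import sys
f=np.load(f'pics/{sys.argv[1]}.npz');s=dict(tcp_pos=f['pos'],tcp_rot=f['rot']);p,d=f['p'],f['d']
P=pose('wrist',s);C=cloud(P,d);C[d==0]=np.nan
v,u=np.mgrid[:400,:640]
def circ(q):
    for _ in range(5):
        A=np.c_[2*q,np.ones(len(q))];x=np.linalg.lstsq(A,(q**2).sum(1),rcond=None)[0];r=np.sqrt(x[2]+x[:2]@x[:2])
        e=np.abs(np.linalg.norm(q-x[:2],axis=1)-r);q=q[e<max(.004,2*np.median(e))]
    return x[:2],r,len(q)
E
cat > m1.py <<'E'
from m import *
b=(u>225)&(u<345)&(v>190)&(v<330)
z=C[...,2];m=b&(z>.094)&(z<.106);print('rim z',np.nanmedian(z[m]),circ(C[m][:,:2]))
# inner rim edge circle by ray (outer contour of white/rim mask)
h=cv2.cvtColor(p,cv2.COLOR_BGR2HSV)
w=((h[...,0]>8)&(h[...,0]<25)&(h[...,1]>90)&(u>220)&(u<350)&(v>130)&(v<300)).astype(np.uint8)
# plinth left/right/front edges rayed to z=.022
for nm,sel in(('left',lambda r:r.min()),('right',lambda r:r.max())):
    q=np.array([(sel(np.where(w[i])[0]),i) for i in range(150,200 if nm=='left' else 270)]);X=ray(P,q,.022)
    k=np.polyfit(X[:,0],X[:,1],1);print(nm,k,np.arctan(k[0]),X[:,1].mean())
q=np.array([(j,np.where(w[:,j])[0].min()) for j in range(245,330)]);X=ray(P,q,.022);k=np.polyfit(X[:,1],X[:,0],1);print('front',k,-np.arctan(k[0]))
g=(u>255)&(u<300)&(v>150)&(v<195)&(p.max(2)<45)
print('dark',g.sum(),'z',np.nanpercentile(z[g],[10,50,90]))
t=g&(z>.061)&(z<.073);print('grip top depth',np.nanmean(C[t],0),t.sum(),u[t].min(),u[t].max(),v[t].min(),v[t].max())
x,y,ww,hh=cv2.boundingRect(g.astype(np.uint8));print('bbox',x,y,ww,hh)
E
python3 m1.py w1;python3 -c "
import cv2;p=cv2.imread('pics/w1.png')[130:330,220:350];cv2.imwrite('pics/w1c.png',cv2.resize(p,None,fx=3,fy=3,interpolation=0))"
```

```text
rim z 0.10008598009378322 (array([0.54777413, 0.13391073]), np.float64(0.050579079339999625), 1714)
left [0.01702022 0.06624914] 0.017018573394836256 0.07414095206892467
right [0.01466215 0.18439723] 0.014661102072544866 0.19182567252035435
front [-0.01712673  0.4259476 ] 0.017125052244387377
dark 190 z [0.03625619 0.06659159 0.06815205]
grip top depth [0.4531055  0.12549236 0.06686097] 149 269 280 166 181
bbox 256 166 44 16
```

View pics/w1c.png

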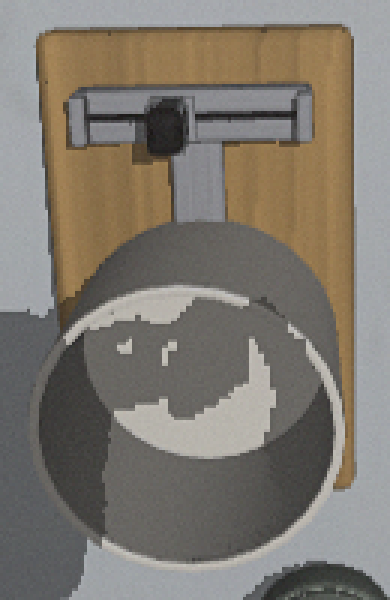

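The crop confirms the grip is on its track right of centre, with the crock rim clean. The crock axis is at (0.548, 0.134) with yaw ≈0.017, and the grip is at (0.453, 0.1255), so about 32 mm of travel remains.

```bash
python3 -m crank '[{"gripper":60,"offset":[0,-24,40],"yaw":-1},{"gripper":100,"offset":[0,-48,85],"yaw":-1},{"gripper":120,"offset":[0,-48,130],"yaw":-1},{"gripper":120,"offset":[0,-48,165],"yaw":-1},{"gripper":120,"offset":[0,-48,165],"yaw":-1},{"gripper":120,"offset":[0,-48,165],"yaw":-1}]' 30; python3 look.py w2; python3 - w2 <<'E'
from m import *
z=C[...,2];g=(p.max(2)<50)&(z>.060)&(z<.072)&(C[...,0]<.475)&(C[...,0]>.43)&(abs(C[...,1]-.1255)<.012)
print(g.sum(),np.nanmean(C[g],0),np.nanmin(C[g],0),np.nanmax(C[g],0))
E
```

```text
time_s: 2.05
tcp_pos: [0.453, 0.1258, 0.1791]
tcp_rot: [-3.142, -0.001, -3.122]
wrist_force: [0.4, 0.9, 0.1]
width: 0.0452
grip_force: 0.0
2.05 [0.45301572 0.12578377 0.17909653] [-3.14151551e+00 -9.00668230e-04 -3.12238883e+00] 0.04520625643306103 [0.39623068 0.88219703 0.05372513]
558 [0.45231526 0.12514423 0.06670864] [0.44559127 0.11937452 0.06037904] [0.46069154 0.13099361 0.06956798]
```

```bash
python3 -m crank '[{"gripper":120,"offset":[0,0,30],"yaw":0},{"gripper":120,"offset":[0,0,54],"yaw":0},{"gripper":230,"offset":[0,0,54],"yaw":0},{"gripper":255,"offset":[0,0,54],"yaw":0},{"gripper":255,"offset":[0,0,54],"yaw":0},{"gripper":255,"offset":[0,0,54],"yaw":0},{"gripper":255,"offset":[0,0,54],"yaw":0}]' 30; python3 -m crank '[{"gripper":255,"offset":[0,8,0],"yaw":0},{"gripper":255,"offset":[0,16,0],"yaw":0},{"gripper":255,"offset":[0,24,0],"yaw":0},{"gripper":255,"offset":[0,30,0],"yaw":0},{"gripper":255,"offset":[0,33,0],"yaw":0},{"gripper":255,"offset":[0,33,0],"yaw":0},{"gripper":255,"offset":[0,33,0],"yaw":0}]' 30
```

```text
time_s: 2.8
tcp_pos: [0.4539, 0.1251, 0.1263]
tcp_rot: [3.141, 0.003, -3.124]
wrist_force: [-1.7, 1.3, 13.5]
width: 0.0108
grip_force: 33.4
time_s: 3.5
tcp_pos: [0.4533, 0.1583, 0.1263]
tcp_rot: [3.141, 0.003, -3.124]
wrist_force: [-2.2, 1.9, 11.3]
width: 0.0112
grip_force: 33.3
```

```bash
python3 -m crank '[{"gripper":255,"offset":[0,2,0],"yaw":0},{"gripper":255,"offset":[0,2,0],"yaw":0}]' 30;python3 -m crank '[{"gripper":255,"offset":[0,2,0],"yaw":0},{"gripper":255,"offset":[0,2,0],"yaw":0}]' 30
```

```text
time_s: 3.7
tcp_pos: [0.4533, 0.1595, 0.1263]
tcp_rot: [-3.141, 0.003, -3.123]
wrist_force: [-0.5, -10.7, 12.8]
width: 0.0109
grip_force: 33.5
time_s: 3.9
tcp_pos: [0.4533, 0.1602, 0.1263]
tcp_rot: [-3.139, 0.002, -3.122]
wrist_force: [1.3, -32.5, 15.5]
width: 0.0108
grip_force: 34.1
```

```bash
python3 -m crank '[{"gripper":150,"offset":[0,0,0],"yaw":0},{"gripper":150,"offset":[0,0,0],"yaw":0},{"gripper":150,"offset":[0,0,-30],"yaw":0},{"gripper":120,"offset":[0,0,-75],"yaw":0},{"gripper":100,"offset":[0,0,-120],"yaw":0},{"gripper":100,"offset":[0,-15,-165],"yaw":0},{"gripper":100,"offset":[0,-50,-200],"yaw":0},{"gripper":100,"offset":[0,-50,-200],"yaw":0},{"gripper":100,"offset":[0,-50,-200],"yaw":0}]' 30; python3 look.py w3; python3 - w3 <<'E'
from m import *
c0=np.array([.548,.134]);z=C[...,2]
g=(p.max(2)<60)&(z>.058)&(z<.074)&(abs(C[...,0]-.453)<.02)&(abs(C[...,1]-.14)<.05)
X=np.nanmedian(C[g],0);print(g.sum(),X)
m=(z>.094)&(z<.106)&(np.hypot(C[...,0]-c0[0],C[...,1]-c0[1])<.07);print(circ(C[m][:,:2]))
E
python3 -m crank '[{"gripper":100,"offset":[0,-50,0],"yaw":0},{"gripper":100,"offset":[0,-100,0],"yaw":0},{"gripper":100,"offset":[0,-150,0],"yaw":0},{"gripper":100,"offset":[0,-200,0],"yaw":0},{"gripper":100,"offset":[0,-240,0],"yaw":0},{"gripper":100,"offset":[0,-240,0],"yaw":0},{"gripper":100,"offset":[0,-240,0],"yaw":0},{"gripper":100,"offset":[0,-240,0],"yaw":0}]' 60;python3 look.py w4
```

```text
time_s: 4.8
tcp_pos: [0.4535, 0.1116, 0.3256]
tcp_rot: [3.141, 0.002, -3.125]
wrist_force: [0.9, -0.3, -0.7]
width: 0.0515
grip_force: 0.0
4.8 [0.45346048 0.11163587 0.32562973] [ 3.14111384e+00  2.39660073e-03 -3.12529220e+00] 0.05146655565492673 [ 0.86819849 -0.33859833 -0.66763232]
203 [0.45174923 0.15605874 0.06706345]
(array([0.54769185, 0.1335864 ]), np.float64(0.05063658162400828), 1517)
time_s: 5.65
tcp_pos: [0.4574, -0.1267, 0.3238]
tcp_rot: [3.141, -0.002, -3.123]
wrist_force: [-0.1, -0.4, 0.1]
width: 0.052
grip_force: 0.0
5.65 [ 0.45743394 -0.12674114  0.32376573] [ 3.14051734e+00 -1.56624921e-03 -3.12295334e+00] 0.05202589344416652 [-0.0725501  -0.42793583  0.11867594]
```

View pics/w3.png

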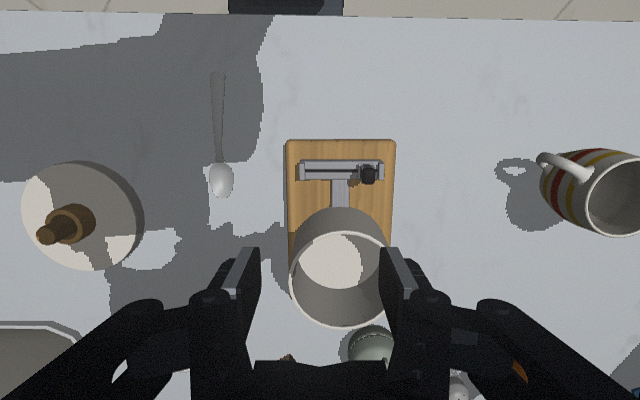

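View pics/w4.png

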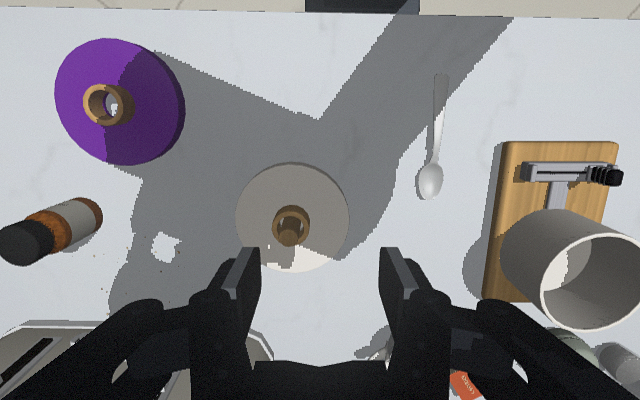

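w3 shows the grip at (368,173), hard against the left end of the track. w4 shows the lid pair centred at about (292,218), with the knob at (290,237) leaning nowhere obvious. The spice jar is at (50,230) and the purple decoy at (120,100).

```bash
cat > m2.py <<'E'
from m import *
z=C[...,2];a=np.array([.507,-.157]);r=np.hypot(C[...,0]-a[0],C[...,1]-a[1])
k=(z>.072)&(z<.085)&(r<.03);print('knob',k.sum(),np.nanmedian(z[k]),np.nanmean(C[k],0),(np.nanmax(C[k],0)+np.nanmin(C[k],0))/2,np.nanmax(C[k],0)-np.nanmin(C[k],0))
c=(z>.046)&(z<.056)&(r<.035);print('collar',c.sum(),np.nanmedian(z[c]),(np.nanmax(C[c],0)+np.nanmin(C[c],0))/2)
l=((z>.022)&(z<.034)&(r<.08)).astype(np.uint8)
q=max(cv2.findContours(l,0,1)[0],key=cv2.contourArea)[:,0];q=q[q[:,1]<235];X=ray(P,q,.028)[:,:2];print('plate',circ(X))
E
python3 m2.py w4
python3 - <<'E'
from h import *
P=pose('top');C=cloud(P,np.load('pics/top1.npy'));z=C[...,2]
for n,a,b in(('spice',(.0,.0),0),):
    m=(z>.05)&(z<.12)&(C[...,0]>.4)&(C[...,0]<.62)&(C[...,1]<-.2)&(C[...,1]>-.36);print(n,np.nanmin(C[m],0),np.nanmax(C[m],0))
m=(z>.02)&(z<.2)&(abs(C[...,1]+.157)<.075)&(C[...,0]>.57)&(C[...,0]<.75);print('behind',np.nanmin(C[m],0) if m.any() else 0, np.nanmax(C[m],0))
E
```

```text
knob 317 0.07844301814980226 [ 0.51428422 -0.1580882   0.07805563] [ 0.51526369 -0.15842457  0.07628361] [0.0185061  0.01957486 0.00819522]
collar 553 0.05227338604315107 [ 0.51508552 -0.15797093  0.05101776]
plate (array([ 0.51476538, -0.1582922 ]), np.float64(0.06300067982368829), 191)
spice [ 0.40051829 -0.32460826  0.05079687] [ 0.40051829 -0.32460826  0.05079687]
behind [ 0.57018421 -0.23198122  0.02025781] [ 0.74962581 -0.13524219  0.19613285]
```

```bash
python3 - w4 <<'E'
from h import *
P=pose('top');C=cloud(P,np.load('pics/top1.npy'));z=C[...,2]
m=(z>.1)&(z<.35)&(C[...,1]>-.24)&(C[...,1]<-.06)&(C[...,0]>.45);print('tall pts, x percentiles',np.percentile(C[m][:,0],[0,1,5]),C[m][np.argsort(C[m][:,0])[:6]].round(3))
E
python3 -m crank '[{"gripper":100,"offset":[-20,-11,0],"yaw":0},{"gripper":100,"offset":[-40,-22,30],"yaw":0},{"gripper":100,"offset":[-57,-32,70],"yaw":0},{"gripper":100,"offset":[-57,-32,110],"yaw":0},{"gripper":100,"offset":[-57,-32,120],"yaw":0},{"gripper":100,"offset":[-57,-32,120],"yaw":0},{"gripper":100,"offset":[-57,-32,120],"yaw":0}]' 60; python3 look.py w5; python3 m2.py w5
```

```text
tall pts, x percentiles [0.65939433 0.66454587 0.68142828] [[ 0.659 -0.232  0.108]
 [ 0.66  -0.237  0.127]
 [ 0.661 -0.234  0.122]
 [ 0.661 -0.234  0.115]
 [ 0.661 -0.228  0.102]
 [ 0.661 -0.237  0.116]]
time_s: 6.4
tcp_pos: [0.5157, -0.1586, 0.206]
tcp_rot: [-3.141, 0.001, -3.123]
wrist_force: [-0.7, 0.7, -0.4]
width: 0.0519
grip_force: 0.0
6.4 [ 0.51567621 -0.15859429  0.20604831] [-3.14105225e+00  1.29766133e-03 -3.12310321e+00] 0.05191553800744681 [-0.6523435   0.72055478 -0.39844054]
knob 821 0.07835807818202126 [ 0.5144268  -0.15833773  0.07801607] [ 0.51522218 -0.15828992  0.07624349] [0.01950239 0.01905052 0.00817365]
collar 1268 0.0523532473276757 [ 0.5153937  -0.15843814  0.05090096]
plate (array([ 0.51534895, -0.15831706]), np.float64(0.06302140008023795), 320)
```

```bash
python3 -m crank '[{"gripper":100,"offset":[0,0,30],"yaw":0},{"gripper":100,"offset":[0,0,60],"yaw":0},{"gripper":100,"offset":[0,0,77],"yaw":0},{"gripper":100,"offset":[0,0,77],"yaw":0},{"gripper":220,"offset":[0,0,77],"yaw":0},{"gripper":255,"offset":[0,0,77],"yaw":0},{"gripper":255,"offset":[0,0,77],"yaw":0},{"gripper":255,"offset":[0,0,77],"yaw":0},{"gripper":255,"offset":[0,0,77],"yaw":0}]' 70
```

```text
time_s: 7.35
tcp_pos: [0.5159, -0.1591, 0.1289]
tcp_rot: [-3.141, 0.002, -3.124]
wrist_force: [-0.7, 4.6, 11.5]
width: 0.0178
grip_force: 69.2
```

```bash
python3 -m crank '[{"gripper":255,"offset":[0,0,-4],"yaw":0},{"gripper":255,"offset":[0,0,-12],"yaw":0},{"gripper":255,"offset":[0,0,-30],"yaw":0},{"gripper":255,"offset":[0,0,-55],"yaw":0},{"gripper":255,"offset":[0,0,-85],"yaw":0},{"gripper":255,"offset":[0,0,-115],"yaw":0},{"gripper":255,"offset":[0,0,-140],"yaw":0},{"gripper":255,"offset":[0,0,-150],"yaw":0},{"gripper":255,"offset":[0,0,-150],"yaw":0},{"gripper":255,"offset":[0,0,-150],"yaw":0}]' 70; python3 look.py w6
```

```text
time_s: 8.35
tcp_pos: [0.5147, -0.1589, 0.2766]
tcp_rot: [3.141, -0.001, -3.124]
wrist_force: [-0.6, -0.3, -4.3]
width: 0.0175
grip_force: 68.9
8.35 [ 0.51471276 -0.15888944  0.27663362] [ 3.14108158e+00 -1.14842000e-03 -3.12409082e+00] 0.017454820079939724 [-0.61658703 -0.25077318 -4.3472165 ]
```

View pics/w6.png

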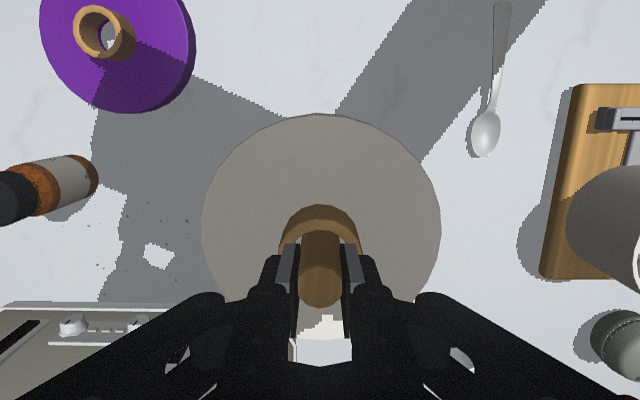

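w6 shows both lids hanging from the knob, gripped at (321,270). The plate is centred near (320,220) and looks level.

```bash
cat > m3.py <<'E'
from m import *
t=s['tcp_pos'];z=C[...,2]-t[2]
r=np.hypot(C[...,0]-t[0],C[...,1]-t[1])
print('z hist under tool',{k:int(((z>k/1000-.002)&(z<k/1000+.002)&(r<.07)).sum()) for k in range(-120,-40,4)})
pl=(z<-.085)&(z>-.115)&(r<.064)&(v<250);X=C[pl]-t
k=np.linalg.lstsq(np.c_[X[:,:2],np.ones(len(X))],X[:,2],rcond=None)[0];print('plane slopes,z0',k)
l=((z<-.085)&(z>-.115)&(r<.08)).astype(np.uint8);q=max(cv2.findContours(l,0,1)[0],key=cv2.contourArea)[:,0];q=q[q[:,1]<215]
print('plate',circ(ray(P,q,t[2]+k[2])[:,:2]-t[:2]))
kn=(z<-.045)&(z>-.055)&(r<.02);print('knob',kn.sum(),(np.nanmax(C[kn],0)+np.nanmin(C[kn],0))/2-t,np.nanmax(C[kn],0)-np.nanmin(C[kn],0))
E
python3 m3.py w6
```

```text
z hist under tool {-120: 6, -116: 24, -112: 22, -108: 65, -104: 221, -100: 29920, -96: 182, -92: 193, -88: 272, -84: 297, -80: 351, -76: 1227, -72: 126, -68: 224, -64: 385, -60: 453, -56: 478, -52: 1719, -48: 780, -44: 434}
plane slopes,z0 [ 0.00721694  0.00779187 -0.09967459]
plate (array([-0.00256132, -0.00169446]), np.float64(0.06193725363430715), 224)
knob 2450 [-0.00105333 -0.00015152 -0.05000463] [0.02349433 0.03715713 0.0099609 ]
```

```bash
python3 -m crank '[{"gripper":255,"offset":[-1,8,0],"yaw":0},{"gripper":255,"offset":[-4,30,0],"yaw":0},{"gripper":255,"offset":[-9,65,0],"yaw":0},{"gripper":255,"offset":[-14,105,0],"yaw":0},{"gripper":255,"offset":[-19,145,0],"yaw":0},{"gripper":255,"offset":[-24,185,0],"yaw":0},{"gripper":255,"offset":[-30,225,0],"yaw":0},{"gripper":255,"offset":[-35,260,0],"yaw":0},{"gripper":255,"offset":[-38,283,0],"yaw":0},{"gripper":255,"offset":[-39,292,0],"yaw":0}]' 70;python3 -m crank '[{"gripper":255,"offset":[0,0,0],"yaw":0},{"gripper":255,"offset":[0,0,0],"yaw":0},{"gripper":255,"offset":[0,0,0],"yaw":0}]'; python3 look.py w7; python3 m3.py w7
```

```text
time_s: 9.4
tcp_pos: [0.5486, 0.1362, 0.2765]
tcp_rot: [3.141, -0.002, -3.122]
wrist_force: [-0.1, -0.7, -4.6]
width: 0.0169
grip_force: 69.0
time_s: 9.7
tcp_pos: [0.5489, 0.1326, 0.2773]
tcp_rot: [-3.141, -0.0, -3.125]
wrist_force: [0.4, -0.8, -5.5]
width: 0.0176
grip_force: 69.0
9.7 [0.54892217 0.13257662 0.27732808] [-3.14129914e+00 -4.81636535e-04 -3.12504056e+00] 0.017574922795603812 [ 0.37130808 -0.78828026 -5.45523166]
z hist under tool {-120: 9, -116: 17, -112: 25, -108: 61, -104: 229, -100: 29953, -96: 181, -92: 194, -88: 272, -84: 308, -80: 360, -76: 1212, -72: 149, -68: 217, -64: 372, -60: 440, -56: 501, -52: 1740, -48: 770, -44: 416}
plane slopes,z0 [ 0.00849105  0.00723821 -0.09963965]
plate (array([-0.00261007, -0.00192077]), np.float64(0.06193802609591508), 224)
knob 2459 [-0.00100295 -0.00015281 -0.04999431] [0.02317391 0.0371198  0.00996808]
```

```bash
python3 -m crank '[{"gripper":255,"offset":[0,1,8],"yaw":0},{"gripper":255,"offset":[0,1,22],"yaw":0},{"gripper":255,"offset":[0,1,35],"yaw":0},{"gripper":255,"offset":[0,1,44],"yaw":0},{"gripper":255,"offset":[0,1,48],"yaw":0},{"gripper":255,"offset":[0,1,48],"yaw":0},{"gripper":255,"offset":[0,1,48],"yaw":0}]'; python3 -m crank '[{"gripper":255,"offset":[0,0,3],"yaw":0},{"gripper":255,"offset":[0,0,6],"yaw":0},{"gripper":255,"offset":[0,0,9],"yaw":0},{"gripper":255,"offset":[0,0,12],"yaw":0},{"gripper":255,"offset":[0,0,12],"yaw":0},{"gripper":255,"offset":[0,0,12],"yaw":0}]'
```

```text
time_s: 10.45
tcp_pos: [0.5493, 0.1345, 0.2299]
tcp_rot: [3.142, 0.001, -3.124]
wrist_force: [0.2, -0.7, -4.6]
width: 0.0176
grip_force: 69.0
time_s: 11.05
tcp_pos: [0.549, 0.1345, 0.2174]
tcp_rot: [-3.142, -0.0, -3.124]
wrist_force: [-0.7, 0.0, -4.5]
width: 0.0174
grip_force: 69.0
```

Entering the mouth without contact. I'll ease down the last ~6 mm.

```bash
python3 -m crank '[{"gripper":255,"offset":[0,0,1.5],"yaw":0},{"gripper":255,"offset":[0,0,3],"yaw":0},{"gripper":255,"offset":[0,0,4],"yaw":0},{"gripper":255,"offset":[0,0,5],"yaw":0},{"gripper":255,"offset":[0,0,5],"yaw":0}]';python3 -m crank '[{"gripper":255,"offset":[0,0,0.5],"yaw":0},{"gripper":255,"offset":[0,0,1],"yaw":0},{"gripper":255,"offset":[0,0,1],"yaw":0}]';python3 -m crank '[{"gripper":255,"offset":[0,0,0.5],"yaw":0},{"gripper":255,"offset":[0,0,0.5],"yaw":0}]'
```

```text
time_s: 11.55
tcp_pos: [0.549, 0.1348, 0.2129]
tcp_rot: [3.141, 0.0, -3.124]
wrist_force: [-3.1, 2.3, 3.0]
width: 0.0175
grip_force: 69.9
time_s: 11.85
tcp_pos: [0.549, 0.1349, 0.2128]
tcp_rot: [3.141, 0.001, -3.124]
wrist_force: [-7.7, 2.6, 20.1]
width: 0.0176
grip_force: 71.8
time_s: 12.05
tcp_pos: [0.549, 0.1349, 0.2127]
tcp_rot: [3.141, 0.001, -3.124]
wrist_force: [-10.4, 1.6, 27.8]
width: 0.0174
grip_force: 72.7
```

```bash
python3 -m crank '[{"gripper":255,"offset":[0,0,-1.5],"yaw":0},{"gripper":180,"offset":[0,0,-1.5],"yaw":0},{"gripper":120,"offset":[0,0,-1.5],"yaw":0},{"gripper":100,"offset":[0,0,-1.5],"yaw":0},{"gripper":100,"offset":[0,0,-1.5],"yaw":0},{"gripper":80,"offset":[0,0,-30],"yaw":0},{"gripper":60,"offset":[0,0,-60],"yaw":0},{"gripper":60,"offset":[0,0,-80],"yaw":0},{"gripper":60,"offset":[0,0,-80],"yaw":0},{"gripper":60,"offset":[0,0,-80],"yaw":0}]'; python3 look.py w8; python3 - w8 <<'E'
from m import *
z=C[...,2];a=np.array([.5477,.1337]);r=np.hypot(C[...,0]-a[0],C[...,1]-a[1])
def mm(k):return (np.nanmax(C[k],0)+np.nanmin(C[k],0))/2
k=(z>.155)&(z<.170)&(r<.03);print('knob(.162)',k.sum(),np.nanmedian(z[k]),mm(k))
k=(z>.131)&(z<.141)&(r<.035);print('collar(.136)',k.sum(),np.nanmedian(z[k]),mm(k))
k=(z>.104)&(z<.120)&(r<.066)&(r>.025);X=C[k];K=np.linalg.lstsq(np.c_[X[:,:2]-a,np.ones(len(X))],X[:,2],rcond=None)[0];print('plate(.112)',K,len(X))
E
```

```text
time_s: 13.05
tcp_pos: [0.549, 0.1345, 0.291]
tcp_rot: [3.142, 0.0, -3.124]
wrist_force: [0.5, -0.7, -0.3]
width: 0.0652
grip_force: 0.0
13.05 [0.5490226  0.13454502 0.29095868] [ 3.14155004e+00  4.30830220e-04 -3.12404838e+00] 0.06524253973726132 [ 0.52144732 -0.70839753 -0.25071744]
knob(.162) 828 0.16232510813195605 [0.54832495 0.13308166 0.15974303]
collar(.136) 1246 0.1363152824910039 [0.54820991 0.13275584 0.13599322]
plate(.112) [ 0.00063923 -0.00121532  0.11265062] 18468
```

View pics/w8.png

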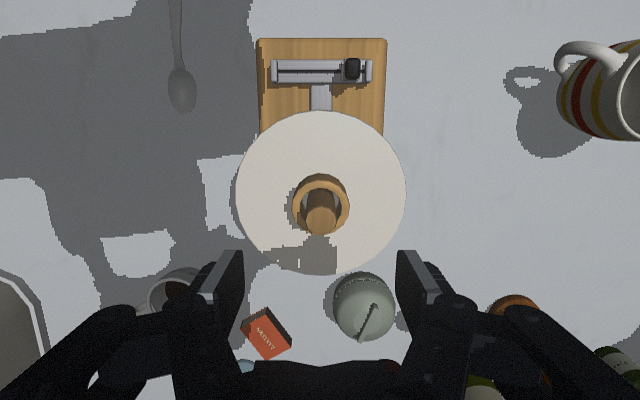

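w8 shows the lids seated flat on the crock: plate centre (320,193), knob (321,215), and the vent grip still at the left stop (352,68). All measured heights are within 1 mm of the seated values, so I'll take the collar next.

```bash
python3 -m crank '[{"gripper":60,"offset":[1,-1,30],"yaw":0},{"gripper":60,"offset":[1,-1,60],"yaw":0},{"gripper":60,"offset":[1,-1,85],"yaw":0},{"gripper":60,"offset":[1,-1,98],"yaw":0},{"gripper":60,"offset":[1,-1,103],"yaw":0},{"gripper":60,"offset":[1,-1,103],"yaw":0}]' 60; python3 -m crank '[{"gripper":110,"offset":[0,0,0],"yaw":0},{"gripper":150,"offset":[0,0,0],"yaw":0},{"gripper":255,"offset":[0,0,0],"yaw":0},{"gripper":255,"offset":[0,0,0],"yaw":0},{"gripper":255,"offset":[0,0,0],"yaw":0},{"gripper":255,"offset":[0,0,0],"yaw":0}]' 60
```

```text
time_s: 13.7
tcp_pos: [0.548, 0.1335, 0.1877]
tcp_rot: [-3.141, -0.001, -3.124]
wrist_force: [0.9, -0.4, 0.0]
width: 0.0654
grip_force: 0.0
time_s: 14.3
tcp_pos: [0.5485, 0.1336, 0.1895]
tcp_rot: [3.141, 0.002, -3.124]
wrist_force: [-3.0, -0.6, 9.4]
width: 0.0378
grip_force: 59.2
```

```bash
python3 -m crank '[{"gripper":255,"offset":[0,0,-3],"yaw":0},{"gripper":255,"offset":[0,0,-7],"yaw":0},{"gripper":255,"offset":[0,0,-14],"yaw":0},{"gripper":255,"offset":[0,0,-24],"yaw":0},{"gripper":255,"offset":[0,0,-34],"yaw":0},{"gripper":255,"offset":[0,0,-44],"yaw":0},{"gripper":255,"offset":[0,0,-54],"yaw":0},{"gripper":255,"offset":[0,0,-64],"yaw":0},{"gripper":255,"offset":[0,0,-74],"yaw":0},{"gripper":255,"offset":[0,0,-84],"yaw":0}]'; python3 -m crank '[{"gripper":255,"offset":[0,0,-10],"yaw":0},{"gripper":255,"offset":[0,0,-20],"yaw":0},{"gripper":255,"offset":[0,0,-28],"yaw":0},{"gripper":255,"offset":[0,0,-32],"yaw":0},{"gripper":255,"offset":[0,0,-32],"yaw":0},{"gripper":255,"offset":[0,0,-32],"yaw":0}]'; python3 look.py w9; python3 - w9 <<'E'
from m import *
t=s['tcp_pos'];z=C[...,2];r=np.hypot(C[...,0]-t[0],C[...,1]-t[1])
k=(z<t[2]-.06)&(z>t[2]-.1)&(r<.06)&(r>.025)&(v<230);X=C[k]-t;K=np.linalg.lstsq(np.c_[X[:,:2],np.ones(len(X))],X[:,2],rcond=None)[0];print('plate slopes',K,'top z',K[2]+t[2])
p,d=bot.read_camera('scene');cv2.imwrite('pics/s2.png',cv2.resize(p[90:290,160:430],None,fx=2.5,fy=2.5))
print(bot.state()['wrist_force'])
E
```

```text
time_s: 15.3
tcp_pos: [0.548, 0.1336, 0.2729]
tcp_rot: [-3.142, 0.0, -3.124]
wrist_force: [-0.2, -0.8, -2.2]
width: 0.0378
grip_force: 60.4
time_s: 15.9
tcp_pos: [0.5479, 0.1335, 0.3037]
tcp_rot: [-3.142, -0.0, -3.124]
wrist_force: [-0.1, 0.1, -1.9]
width: 0.0379
grip_force: 60.4
15.9 [0.54792342 0.13352826 0.3037364 ] [-3.14153788e+00 -4.68851797e-04 -3.12406740e+00] 0.03785435006606529 [-0.09025109  0.12947541 -1.89685007]
plate slopes [-0.00246684 -0.00191878 -0.07690447] top z 0.22683193262117815
[-0.3643561  -0.62929019 -1.02021359]
```

View pics/s2.png

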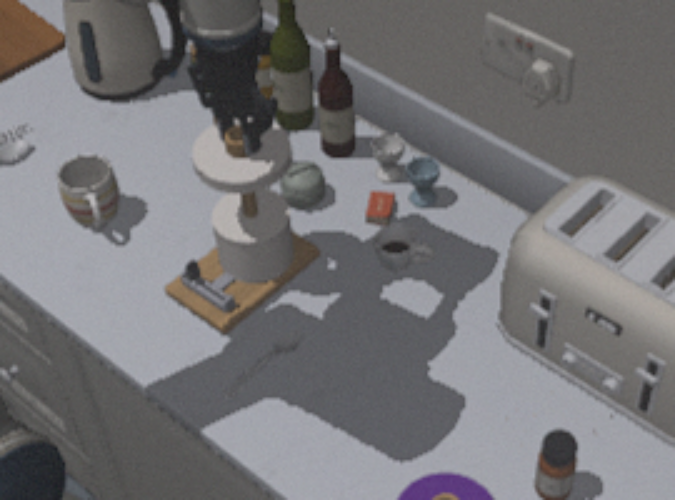

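View pics/w9.png

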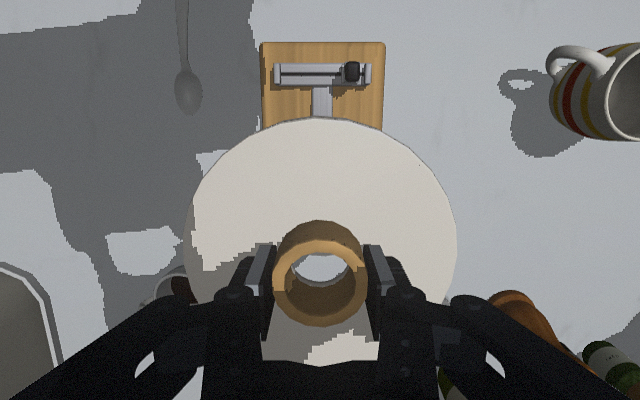

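The outer lid is held level about 114 mm above where it lay; in s2 it is at (240,155). The inner lid stays seated, with its knob at (248,200). The vent grip is at the left stop and the bystanders are untouched.

```bash
python3 -c "
from workcell import bot
print(bot.close_job())"
```

```text
the job is handed in; nothing more can be done
None
```

The job is handed in: the vent is closed, the inner lid is seated in the crock, and the outer lid is held level about 11 cm above where it lay, with the teaspoon, cup, mug and spice jar left where they were.

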